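# Shut the proud lid of the lancet waste canister

### The job

The lid of the wide yellow waste canister is sitting proud: it has not caught in its twist lock. Take the lid by its grip bar, turn it backward (anticlockwise seen from above) until you feel it drop, then turn it forward (clockwise) until it is fully home, its bar in line with the canister's two ears; let go. Do not lift the lid off, and leave the narrow canister where it stands.

Things in the scene. Friction and masses are not known exactly. Their poses are not given: they have to be found in the camera images.
- canister: Wide yellow waste canister, 104 mm across, 100 mm tall to the rim under its lid, fixed to the table on a 128 mm round steel foot. Origin: centre of the foot's underside, on the table; z up. Two flat ears (16 mm wide, out to 68 mm from the axis, 69-79 mm high) lie along its +x and -x: shut, the lid's bar is parallel to them, and a stop ends the clockwise turn there.
- entry_nib (a point): One of two opposite thin nibs on the canister (6 mm wide, out to 64 mm from its axis, top 82 mm up; this point lies on top, 60 mm from the axis), 60 degrees anticlockwise from the ears seen from above. With the bar's line over the nibs (within 15 degrees) the lid drops 10 mm into the lock; a stop ends the anticlockwise turn 26 degrees past them. Half a turn makes no difference.
- lid: Its loose grey lid, 90 g, 104 mm wide. Origin: on its axis at the skirt's lower edge: 95 mm above the table now, 85 when dropped or shut. Flat top 19 mm above origin; on it an upright grip bar 64 mm long (lid x), 14 thick (lid y), 19-49 mm above origin, at first within 15 degrees of the ears' line. Play: 6 mm sideways, 2 mm up once locked. Turns easily, drops by its weight or a 5 N push.
- narrow: Bystander: a narrower loose canister of the same yellow plastic with a grey lid, 68 mm across and 125 mm tall, its own smaller bar 44 mm long and 11 mm thick; already shut. Origin: centre of its underside.
Not all that is in view belongs to the job. What is shaped like the lid but purple is not meant.

How it is judged:
By the outcome, as a careful person would: the job done as asked, in the order asked, and still so for the second after the job is handed in, with the robot touching nothing.
It also fails if it takes over 35 s, if anything falls off the work surface, if the arm or the gripper's body presses on something with over 40 N, if the wrist force passes 120 N, or if a joint passes its speed limit or range.

### The arm

A 6-joint arm with a two-finger parallel gripper is mounted at the origin on the work surface. World frame = base frame: x ahead of the robot, y to its left, z up, the work surface at z = 0. Lengths are in mm, angles in rad, forces in N, time in s.
With the tool pointing down it reaches from about 275 to 750 mm from the base axis. Payload 10.2 kg.
Tool frame: the origin (TCP) lies between the finger pads; the fingertips stand 11 mm ahead of it and the grasp point (between the pads) lies 8 mm behind it; z points along the fingers, y is the line along which they close (so a half turn about z gives the same grasp; the last joint's range is limited). The gripper opens to 85 mm and grips with 20 to 120 N. Pads are 22 mm wide; open, the fingers measure 114 mm over their backs; the gripper's body (76 mm by 85 mm) begins 54 mm behind the grasp point. The pads swing forward as they close: fully open they stand 13 mm farther back than shut.
Start: joints at [-1.491, 0.313, 1.498, -0, 1.331, -0.223], TCP at [156.539, -501.126, 242.294] pointing down, gripper open.
Joint ranges: [-2.94, 2.94], [-0.97, 2.17], [0.19, 2.56], [-1.23, 4.37], [0.02, 3.11], [-2.88, 2.88]. Speed limits (rad/s): [2.39, 2.39, 3.01, 3.14, 3.14, 3.14].

### API

Orientations are given as a unit quaternion [w, x, y, z].
In Python, from rig import sense, eyes, finish_job gives the robot as it stands.
- The arm moves only by the shell command python3 -m jog 'ROWS' [FORCE]. ROWS is JSON, a list of rows, each a list of 7 numbers: the shift along the tool's x, y, z in m, then the turn, a rotation vector about the tool's x, y, z in rad, then the finger opening in m, from 0 to 0.0854. In form: [[dx, dy, dz, rx, ry, rz, gripper], ...]. A call has 1 to 5 rows; each row shifts and turns the commanded pose from where the row before left it, along the tool's axes as they then stand; what a row does not reach is not made up. A row lasts 1/10 s, in which the tool goes at most 50 mm and 8.59 degrees, less where a joint would pass 70% of its speed; a pose out of reach is approached as far as the arm can. A call is refused whole if a number of a shift passes 0.05 or a number of a turn 0.15, either way. A call with a gripper value outside its range is refused whole. The fingers move at their own pace and stop on an object; FORCE is the grip in N (left out, the last holds). Time passes only in rows, so rows that do not move let the fingers close. It gives the time, the measured TCP pose, the force, the opening and the grip force at its end, in the units of the state.
- sense(): the state, without advancing time (a new reading comes with each control period).
- eyes.capture(name): name is "side" or "top"; returns the picture (480x640x3 uint8, red, green, blue); there is no depth.
- eyes.calibration(name): a dict with "fx", "fy", "cx", "cy" (pixels), "cam_to_world" (4x4, takes a point from camera to world coordinates). Camera axes: x right, y down, z forward; pixel columns grow to the right and rows downward; lengths in mm; the calibration is good to about 2 mm. A picture is of the moment at which its call begins. calibration takes no time and is no camera call.
- finish_job(): hands the job in; it is judged then, once.
The state is a dict: "time_s": time; "joints": joint angles; "dq": joint speeds; "tau": joint torques, N m; "eef_pos": TCP position; "ee_rot": TCP orientation; "force": force on the tool from outside, world axes, zero at the start; "wrist_torque": the same for the moment, N m; "grip_width": opening from 0.0 (shut) to 1.0 (fully open); "grip_force": force on a finger pad.
Only numpy, scipy, OpenCV 4.12 (cv2) and the standard library are available. Lean on these libraries where they do the work, as an engineer would, in place of code of your own. Each camera call takes 0.05 s, during which the arm holds its last target. There are 200 camera calls.

## Working session

There is one attempt and no reset: what is moved stays moved. The work goes in short steps, Python scripts to look and compute and a shell command to move; the robot and the scene stay as the last step left them, time stands still between calls to the robot, and variables do not carry over. Pictures are saved under pics/ and viewed, at most 10 in all, crops included, and the job is handed in when it is done.

```bash
ls; mkdir -p pics; python3 - <<'E'
from rig import sense, eyes
import cv2,numpy as np
for n in("top","side"):
    cv2.imwrite(f"pics/{n}0.png",eyes.capture(n)[:,:,::-1]); c=eyes.calibration(n); print(n,c["fx"],c["fy"],c["cx"],c["cy"],np.round(c["cam_to_world"],3).tolist())
print(sense())
E
```

```text
pics
top 460.6580591607755 460.6580591607755 313.9216075041485 240.1274004269036 [[-0.101, -0.971, 0.216, 361.772], [-0.995, 0.099, -0.02, 15.724], [-0.001, -0.217, -0.976, 839.636], [0.0, 0.0, 0.0, 1.0]]
side 518.0533907015367 518.0533907015367 316.8498681455829 239.45240347077916 [[0.993, -0.064, 0.101, 474.398], [-0.12, -0.564, 0.817, -509.051], [0.005, -0.823, -0.568, 465.41], [0.0, 0.0, 0.0, 1.0]]
{'time_s': 0.1, 'joints': array([-1.49139836e+00,  3.13416878e-01,  1.49837270e+00,  1.12234362e-05,
        1.33101019e+00, -2.23402169e-01]), 'dq': array([ 0.00134031, -0.00120902, -0.00467489, -0.0002497 , -0.00031272,
       -0.00092386]), 'tau': array([ 2.71261175e-03, -4.12898648e+01, -2.60141999e+01, -2.16999983e-04,
        2.98107232e-03,  4.55049545e-07]), 'eef_pos': array([ 156.52371682, -500.89089536,  241.77625433]), 'ee_rot': array([-6.01600878e-04,  9.88560907e-01,  1.50820984e-01,  4.88560514e-05]), 'force': array([ 0.34846819,  0.29007066, -1.35866247]), 'wrist_torque': array([ 0.00256224, -0.02652587, -0.02742148]), 'grip_force': 0.0, 'grip_width': 1.0018252517177892}
```

View pics/top0.png

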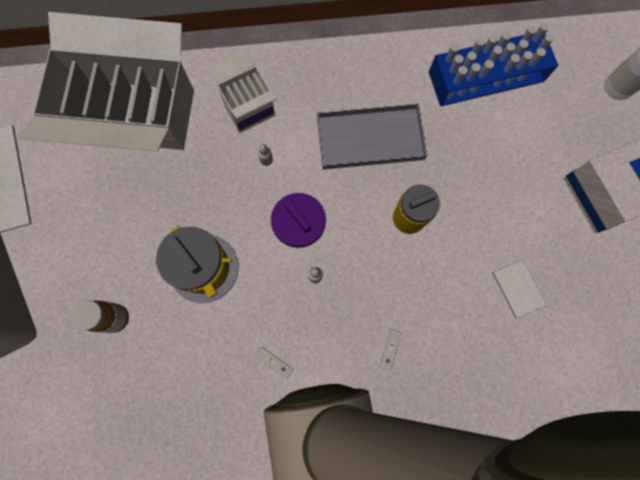

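View pics/side0.png

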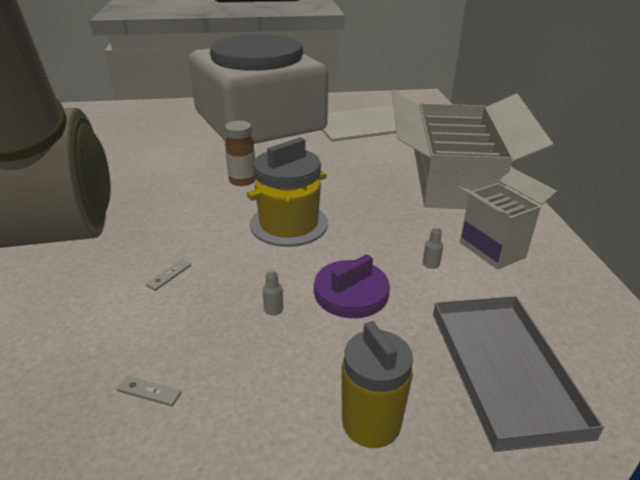

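The top view shows the wide canister's lid near (190,258), with its bar from (177,238) to (197,270), an ear at (210,290) and a nib at (228,261). In the side view the lid is at (287,165) with ears at (254,194) and (322,176). The purple lid and the narrow canister are separate. I'll zoom in next.

```bash
python3 - <<'E'
import cv2,numpy as np
a=cv2.imread("pics/top0.png")[210:310,140:260]; b=cv2.imread("pics/side0.png")[130:250,230:350]
a=cv2.resize(a,None,fx=6,fy=6,interpolation=cv2.INTER_CUBIC)[:, :720]
cv2.imwrite("pics/tc.png",np.clip(a*1.5,0,255)); b=cv2.resize(b,None,fx=5,fy=5,interpolation=cv2.INTER_CUBIC); cv2.imwrite("pics/sc.png",np.clip(b*1.5,0,255))
E
```

```text
[ WARN:0@0.032] global loadsave.cpp:1063 imwrite_ Unsupported depth image for selected encoder is fallbacked to CV_8U.
```

View pics/tc.png

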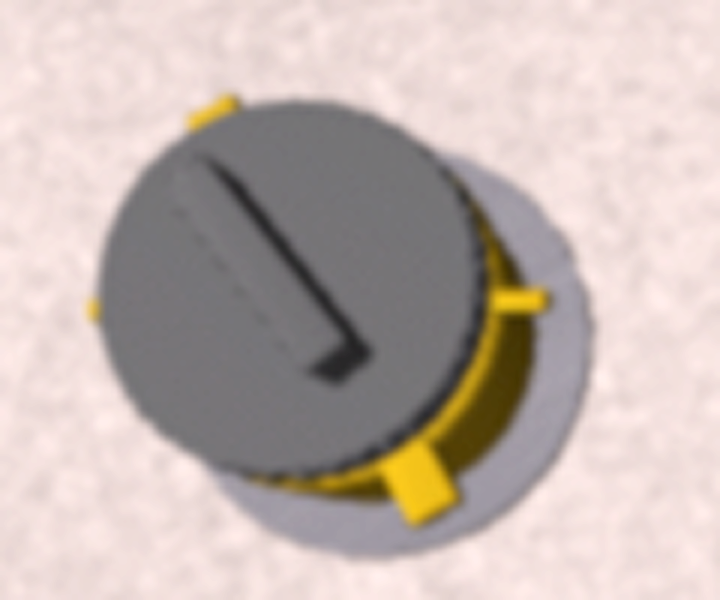

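View pics/sc.png

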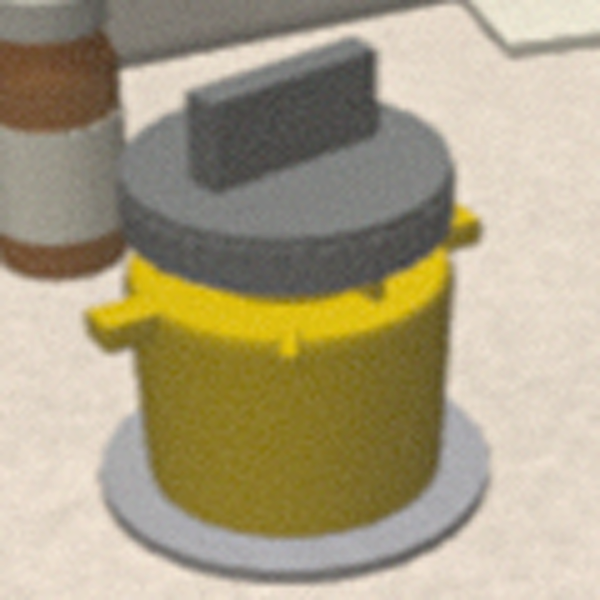

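The crops show the bar's top with ends near (192,170) and (328,357) in the top crop. The ear tips are at (437,513) and (213,106), and the nib tips at (548,300) and (90,310). I'll work out positions from these.

```bash
cat > h.py <<'E'
from rig import sense, eyes
import cv2,numpy as np
def ray(n,u,v,z):
    c=eyes.calibration(n);M=np.array(c["cam_to_world"])
    d=M[:3,:3]@[(u-c["cx"])/c["fx"],(v-c["cy"])/c["fy"],1];o=M[:3,3]
    return (o+d*(z-o[2])/d[2])[:2]
E
python3 - <<'E'
from h import *
T=lambda u,v,z:ray("top",u/6+140-.4,v/6+210-.4,z)
S=lambda u,v,z:ray("side",u/5+230-.4,v/5+130-.4,z)
def show(s,a,b):
    d=b-a;print(s,np.round((a+b)/2,1),"len",round(np.hypot(*d),1),"ang",round(np.degrees(np.arctan2(d[1],d[0])),1))
show("ear T",T(437,513,79),T(213,106,79))
show("nib T",T(548,300,82),T(90,310,82))
show("bar T",T(328,357,144),T(192,170,144))
show("bar S",S(200,98,144),S(364,43,144))
show("ear S",S(96,320,79),S(470,213,79))
show("foot S lr",S(100,475,4),S(490,470,4))
print("nibS",S(290,338,82))
show("foot T", T(365,557,4),T(590,330,4))
E
```

```text
ear T [515.8 204.2] len 134.4 ang 25.2
nib T [515.7 204.5] len 127.3 ang 85.5
bar T [515.6 203.8] len 61.8 ang 32.0
bar S [516.7 208.3] len 61.7 ang 33.5
ear S [516.7 207.3] len 133.6 ang 25.1
foot S lr [516.2 203.7] len 127.6 ang -5.1
nibS [513.06076752 156.34321085]
foot T [484.3 177.7] len 95.0 ang -49.1
```

```bash
R="[0.0346,-0.0354,0,0,0,0,0.05]"; python3 -m jog '[[0.0346,-0.0354,0,0,0,0,0.05],[0.0346,-0.0354,0,0,0,0,0.05],[0.0346,-0.0354,0,0,0,0,0.05],[0.0346,-0.0354,0,0,0,0,0.05],[0.0346,-0.0354,0,0,0,0,0.05]]' 40
```

```text
time_s: 0.6
eef_pos: [269.2, -278.6, 242.1]
ee_rot: [-0.0, 0.989, 0.15, 0.0]
force: [1.1, -0.6, 0.4]
grip_width: 0.584
grip_force: 0.0
```

```bash
python3 -m jog '[[0.0346,-0.0354,0,0,0,0,0.05],[0.0346,-0.0354,0,0,0,0,0.05],[0.0346,-0.0354,0,0,0,0,0.05],[0.0346,-0.0354,0,0,0,0,0.05],[0.0346,-0.0354,0,0,0,0,0.05]]' && python3 -m jog '[[0.0346,-0.0354,0,0,0,0,0.05],[0.0346,-0.0354,0,0,0,0,0.05],[0.0346,-0.0354,0,0,0,0,0.05],[0.0346,-0.0354,0,0,0,0,0.05],[0.0346,-0.0354,0,0,0,0,0.05]]' && python3 -m jog '[[0.0346,-0.0354,0,0,0,0,0.05],[0,0,0,0,0,-0.13,0.05],[0,0,0,0,0,-0.13,0.05],[0,0,0,0,0,0,0.05],[0,0,0,0,0,0,0.05]]'; python3 - <<'E'
from h import *
s=sense();print(s["joints"],s["eef_pos"],s["ee_rot"])
E
```

```text
time_s: 1.1
eef_pos: [381.6, -58.0, 242.4]
ee_rot: [0.0, 0.989, 0.151, 0.0]
force: [1.5, -0.7, -0.6]
grip_width: 0.583
grip_force: 0.0
time_s: 1.6
eef_pos: [494.0, 162.7, 242.0]
ee_rot: [0.0, 0.989, 0.151, -0.0]
force: [0.5, -0.1, 0.0]
grip_width: 0.581
grip_force: 0.0
time_s: 2.1
eef_pos: [516.0, 204.4, 242.1]
ee_rot: [-0.0, 0.961, 0.276, -0.0]
force: [-0.4, -0.1, -0.2]
grip_width: 0.583
grip_force: 0.0
[ 1.66160290e-01  3.79567467e-01  1.40524639e+00 -1.58326762e-05
  1.35719829e+00  1.17781546e+00] [515.95723578 204.44973429 242.12704848] [-1.60501378e-05  9.61173538e-01  2.75944535e-01 -2.09275181e-04]
```

```bash
python3 -m jog '[[0,0,0.035,0,0,0,0.05],[0,0,0.035,0,0,0,0.05],[0,0,0.022,0,0,0,0.05],[0,0,0.010,0,0,0,0.05],[0,0,0.010,0,0,0,0.05]]' && python3 -m jog '[[0,0,0,0,0,0,0.05],[0,0,0,0,0,0,0.0],[0,0,0,0,0,0,0.0],[0,0,0,0,0,0,0.0],[0,0,0,0,0,0,0.0]]' 40 && python3 -m jog '[[0,0,0,0,0,0,0.0],[0,0,0,0,0,0,0.0]]'; python3 - <<'E'
from h import *
a=eyes.capture("side")[130:250,230:350,::-1]
cv2.imwrite("pics/s1.png",cv2.resize(a,None,fx=4,fy=4,interpolation=cv2.INTER_CUBIC))
E
```

```text
time_s: 2.6
eef_pos: [516.4, 204.4, 130.4]
ee_rot: [0.0, 0.961, 0.277, 0.0]
force: [-0.2, 0.5, 0.5]
grip_width: 0.584
grip_force: 0.0
time_s: 3.1
eef_pos: [516.4, 204.7, 131.1]
ee_rot: [0.0, 0.961, 0.278, 0.001]
force: [0.2, -0.8, 4.1]
grip_width: 0.159
grip_force: 43.0
time_s: 3.3
eef_pos: [516.4, 204.7, 131.1]
ee_rot: [0.0, 0.961, 0.278, 0.001]
force: [-1.3, -0.0, 5.7]
grip_width: 0.154
grip_force: 43.2
```

View pics/s1.png

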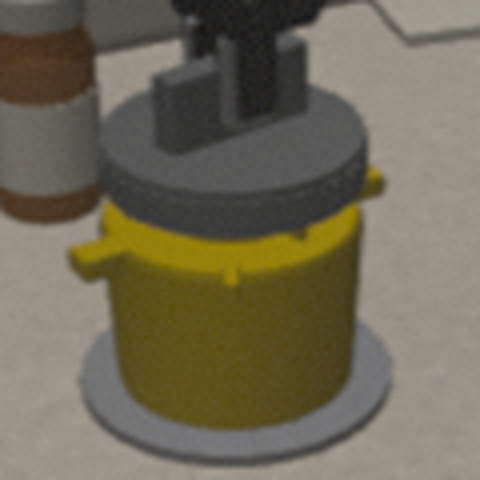

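Side crop: the fingers hold the bar at about (245,90), and the lid is still proud. I'll turn it anticlockwise about 53°.

```bash
python3 -m jog '[[0,0,0,0,0,-0.12,0.0],[0,0,0,0,0,-0.12,0.0],[0,0,0,0,0,-0.12,0.0],[0,0,0,0,0,-0.12,0.0],[0,0,0,0,0,-0.12,0.0]]' && python3 -m jog '[[0,0,0,0,0,-0.12,0.0],[0,0,0,0,0,-0.12,0.0],[0,0,0,0,0,-0.08,0.0],[0,0,0,0,0,0,0.0],[0,0,0,0,0,0,0.0]]'; python3 -c "
from rig import sense;s=sense();print(s['wrist_torque'],s['force'])"
```

```text
time_s: 3.85
eef_pos: [516.6, 204.5, 130.8]
ee_rot: [0.0, 0.834, 0.551, 0.001]
force: [-0.3, 0.1, -0.1]
grip_width: 0.153
grip_force: 42.3
time_s: 4.35
eef_pos: [516.0, 204.6, 130.2]
ee_rot: [-0.0, 0.738, 0.674, -0.0]
force: [0.5, 1.0, -1.2]
grip_width: 0.156
grip_force: 42.3
[0.00576647 0.01497568 0.0311618 ] [ 0.46763992  1.00047707 -1.21151815]
```

```bash
python3 -m jog '[[0,0,0.002,0,0,0,0.0],[0,0,0.002,0,0,0,0.0],[0,0,0.001,0,0,0,0.0],[0,0,0,0,0,0,0.0]]' && python3 -m jog '[[0,0,0.002,0,0,0,0.0],[0,0,0.002,0,0,0,0.0],[0,0,0,0,0,0,0.0]]'
```

```text
time_s: 4.75
eef_pos: [516.0, 204.6, 125.0]
ee_rot: [-0.0, 0.738, 0.675, -0.0]
force: [1.0, -0.3, -1.0]
grip_width: 0.155
grip_force: 42.3
time_s: 5.05
eef_pos: [516.1, 204.6, 121.2]
ee_rot: [-0.0, 0.738, 0.675, -0.0]
force: [0.2, 0.1, -1.0]
grip_width: 0.155
grip_force: 42.2
```

```bash
python3 -m jog '[[0,0,0.001,0,0,0,0.0],[0,0,0,0,0,0,0.0]]' && python3 -m jog '[[0,0,0.001,0,0,0,0.0],[0,0,0,0,0,0,0.0]]'&& python3 -m jog '[[0,0,0.0005,0,0,0,0.0],[0,0,0,0,0,0,0.0]]'; python3 - <<'E'
from h import *
a=eyes.capture("side")[130:250,230:350,::-1]
cv2.imwrite("pics/s2.png",cv2.resize(a,None,fx=4,fy=4,interpolation=cv2.INTER_CUBIC))
E
```

```text
time_s: 5.25
eef_pos: [516.1, 204.6, 121.1]
ee_rot: [0.0, 0.738, 0.675, 0.0]
force: [-2.4, -1.0, 6.2]
grip_width: 0.154
grip_force: 43.4
time_s: 5.45
eef_pos: [516.1, 204.6, 121.1]
ee_rot: [0.0, 0.737, 0.675, 0.0]
force: [-6.6, -0.5, 15.5]
grip_width: 0.156
grip_force: 44.6
time_s: 5.65
eef_pos: [516.2, 204.6, 121.1]
ee_rot: [0.0, 0.737, 0.675, 0.0]
force: [-8.1, -2.1, 19.1]
grip_width: 0.155
grip_force: 45.2
```

View pics/s2.png

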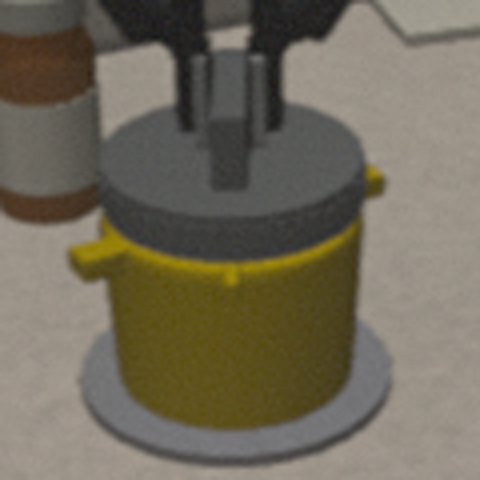

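The crop shows the lid 10 mm lower, with its skirt at the rim and the bar over the nib at (232,275), and I felt it bottom out. I'll ease the downward push and turn clockwise.

```bash
python3 -m jog '[[0,0,-0.0025,0,0,0,0.0],[0,0,0,0,0,0.06,0.0],[0,0,0,0,0,0.12,0.0],[0,0,0,0,0,0.12,0.0],[0,0,0,0,0,0.12,0.0]]' && python3 -m jog '[[0,0,0,0,0,0.12,0.0],[0,0,0,0,0,0.12,0.0],[0,0,0,0,0,0.12,0.0],[0,0,0,0,0,0.12,0.0],[0,0,0,0,0,0.06,0.0]]' && python3 -m jog '[[0,0,0,0,0,0.04,0.0],[0,0,0,0,0,0,0.0]]'; python3 -c "
from rig import sense;s=sense();q=s['ee_rot'];import math;print(s['wrist_torque'],s['force'],2*math.degrees(math.atan2(q[2],q[1])))"
```

```text
time_s: 6.2
eef_pos: [515.9, 204.6, 121.2]
ee_rot: [-0.0, 0.863, 0.505, -0.0]
force: [-1.2, -0.1, 0.6]
grip_width: 0.154
grip_force: 42.4
time_s: 6.7
eef_pos: [515.8, 205.0, 121.2]
ee_rot: [-0.001, 0.967, 0.256, -0.0]
force: [-2.6, 5.1, 1.6]
grip_width: 0.156
grip_force: 42.6
time_s: 6.9
eef_pos: [515.5, 206.1, 121.2]
ee_rot: [-0.001, 0.971, 0.239, -0.0]
force: [-3.2, 8.3, 1.0]
grip_width: 0.154
grip_force: 42.6
[1.56566892 0.47481025 0.27311787] [-3.22151621  8.27666053  0.98127754] 27.633203441383046
```

```bash
for i in 1; do python3 -m jog '[[0,0,0,0,0,0.03,0.0],[0,0,0,0,0,0,0.0]]'; done; python3 -c "
from rig import sense;s=sense();q=s['ee_rot'];import math;print(s['wrist_torque'],s['force'],2*math.degrees(math.atan2(q[2],q[1])))"; python3 -m jog '[[0,0,0,0,0,0.03,0.0],[0,0,0,0,0,0,0.0]]';python3 -c "
from rig import sense;s=sense();q=s['ee_rot'];import math;print(s['wrist_torque'],s['force'],2*math.degrees(math.atan2(q[2],q[1])))"
```

```text
time_s: 7.1
eef_pos: [515.4, 206.3, 121.3]
ee_rot: [-0.001, 0.974, 0.225, -0.0]
force: [-3.6, 10.0, 2.7]
grip_width: 0.15
grip_force: 44.3
[1.72204378 0.5920184  0.63568567] [-3.64439471  9.96782753  2.67813745] 25.98232677499197
time_s: 7.3
eef_pos: [515.5, 206.3, 121.3]
ee_rot: [-0.001, 0.978, 0.211, -0.0]
force: [-3.2, 9.6, 1.5]
grip_width: 0.154
grip_force: 53.9
[1.78572076 0.51488704 1.20086336] [-3.23239663  9.60592346  1.47234234] 24.33805984918367
```

```bash
python3 -m jog '[[0,0,0,0,0,0.03,0.0],[0,0,0,0,0,0,0.0],[0,0,0,0,0,0,0.0]]';python3 - <<'E'
from h import *
s=sense();q=s['ee_rot'];print(s['wrist_torque'],s['force'],2*np.degrees(np.arctan2(q[2],q[1])))
a=eyes.capture("side")[130:250,230:350,::-1]
cv2.imwrite("pics/s3.png",cv2.resize(a,None,fx=5,fy=5,interpolation=cv2.INTER_CUBIC))
E
```

```text
time_s: 7.6
eef_pos: [515.5, 206.4, 121.4]
ee_rot: [-0.001, 0.98, 0.197, 0.0]
force: [-2.7, 9.8, 1.5]
grip_width: 0.154
grip_force: 66.5
[1.74745366 0.50615168 1.73025128] [-2.68192559  9.7825816   1.54138003] 22.733855886174847
```

View pics/s3.png

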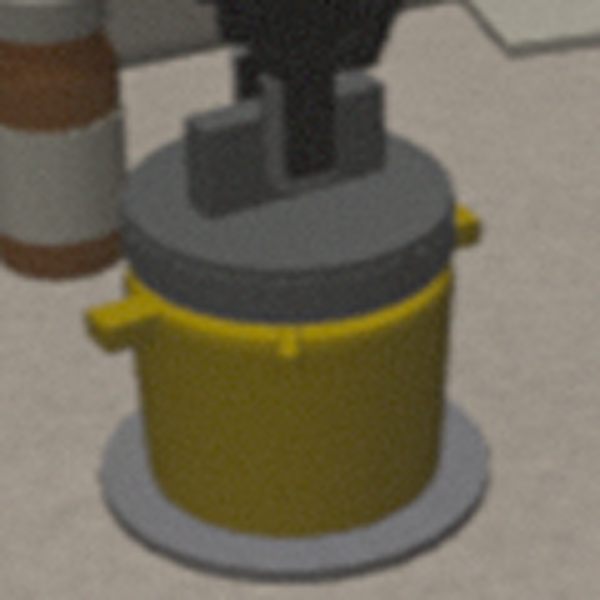

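The crop shows the bar parallel to the ears (from (88,318) to (470,225)) and the lid down. The torque rise means it is against the stop, so I'll let go and lift away.

```bash
python3 -m jog '[[0,0,0,0,0,0,0.05],[0,0,0,0,0,0,0.05],[0,0,0,0,0,0,0.05],[0,0,0,0,0,0,0.05],[0,0,0,0,0,0,0.05]]' && python3 -m jog '[[0,0,-0.01,0,0,0,0.05],[0,0,-0.03,0,0,0,0.05],[0,0,-0.04,0,0,0,0.05],[0,0,-0.04,0,0,0,0.05],[0,0,0,0,0,0,0.05]]' && python3 -m jog '[[0,-0.04,-0.02,0,0,0,0.05],[0,-0.04,-0.02,0,0,0,0.05],[0,-0.04,-0.02,0,0,0,0.05],[0,-0.04,0,0,0,0,0.05],[0,0,0,0,0,0,0.05]]'; python3 - <<'E'
from h import *
a=eyes.capture("top")[200:320,130:260,::-1];b=eyes.capture("side")[130:250,230:350,::-1]
r=lambda i:cv2.resize(i,(400,400*i.shape[0]//i.shape[1]),interpolation=cv2.INTER_CUBIC)[:365]
a=r(a);b=r(b);cv2.imwrite("pics/e.png",cv2.convertScaleAbs(np.hstack([a,b]),alpha=1.4) if a.shape==b.shape else cv2.convertScaleAbs(np.hstack([a[:365],b[:a.shape[0]]]),alpha=1.4))
E
```

```text
time_s: 8.15
eef_pos: [516.1, 204.4, 121.3]
ee_rot: [0.0, 0.981, 0.195, -0.0]
force: [0.5, -0.0, -0.2]
grip_width: 0.585
grip_force: 0.0
time_s: 8.65
eef_pos: [517.8, 204.9, 247.6]
ee_rot: [0.0, 0.981, 0.195, 0.005]
force: [0.2, -0.5, -0.5]
grip_width: 0.587
grip_force: 0.0
time_s: 9.15
eef_pos: [452.7, 355.8, 301.9]
ee_rot: [-0.001, 0.98, 0.197, 0.0]
force: [0.5, -0.3, -0.3]
grip_width: 0.586
grip_force: 0.0
```

View pics/e.png

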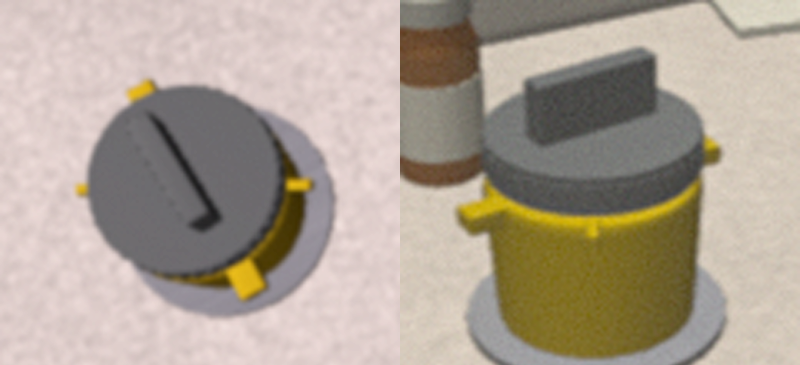

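Both views show the lid low. In the left panel the bar runs from (139,117) to (203,217), and in the right panel from (534,84) to (648,54). I'll check the angle.

```bash
python3 - <<'E'
from h import *
T=lambda u,v,z:ray("top",u/3.077+130-.35,v/3.077+200-.35,z)
S=lambda u,v,z:ray("side",(u-400)/3.333+230-.35,v/3.333+130-.35,z)
def show(s,a,b):
    d=b-a;print(s,np.round((a+b)/2,1),round(np.hypot(*d),1),round(np.degrees(np.arctan2(d[1],d[0])),1))
show("barT",T(199,219,134),T(139,115,134))
show("edgeT",T(218,216,120),T(152,115,134))
show("barS",S(535,85,134),S(648,53,134))
show("barS front edge",S(544,88,134),S(656,56,134))
show("barS bottom",S(545,144,104),S(655,113,104))
show("earT",T(250,285,79),T(141,86,79))
E
```

```text
barT [516.9 204. ] 63.4 26.4
edgeT [518.1 197.5] 59.9 27.7
barS [517.9 206.4] 60.0 28.0
barS front edge [521.5 202.8] 59.5 28.0
barS bottom [521.  206.6] 58.6 26.0
earT [518. 205.] 128.2 25.1
```

```bash
python3 -c "
from rig import finish_job;print(finish_job())"
```

```text
the job is handed in; nothing more can be done
None
```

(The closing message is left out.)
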